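Lay down the biscuit box and close the display case hatch

TASK

The biscuit box standing on end in the countertop display case sticks up through the open hatch and keeps it from closing. With the hatch still open, tip the box over so that it lies flat on a broad side on the case floor, then push the sliding hatch along its track until it is fully closed against the end of the frame, without slamming it. Leave the other goods on the counter and in the case where they are.

Things in the scene. Friction and masses are not known exactly. Their poses are not given: they have to be found in the camera images.
- case: Display case of aluminium and glass, fixed, may be turned: 510 mm long (its y), 270 wide (x), 115 high. Origin: centre of its underside. Inside: y -235 to 235, x -115 to 115 mm, floor at z 12 mm. A bar frame 20 mm wide runs round the top (its top at z 115). The half with y below 0 is roofed by a fixed glass pane (z 95 to 101); the half with y above 0 is open until the hatch covers it.
- end_bar (a point): Middle of the top face of the frame's +y end bar (case x 0, y 245, z 115 mm), against which the hatch closes. The bar is 20 mm wide in the case's y (235 to 255 mm), 230 mm long in x. Beyond it (+y) and above it is free space. Axes parallel to the case's.
- hatch (a joint): Opening of the sliding hatch in m: 0 = closed against the +y end bar; it opens towards the case's -y, over the fixed pane, up to 0.232. The hatch is a level glass sheet edged in dark steel, 240 mm long (y) by 224 wide (x), lower face at z 104, upper face at z 110 mm of the case. It slides with a drag of 2 to 4 N and stays where it is left.
- hatch_handle (a point): Centre of the hatch's handle, an upright steel plate on the hatch's upper face near its leading (+y) edge: 100 mm along the case's x, 12 mm thick along y, 28 mm high (z 110 to 138 mm of the case). It lies at case x 0, y = 215 mm minus the opening, z 124 mm. Axes parallel to the case's.
- pack_center (a point): Centre of the clear biscuit box standing on end on the case floor, in the open half, 3 to 30 mm from the +y end wall: 140 mm tall (its z), 90 wide (its x), 45 thick (its y, within 0.13 rad of the case's y), 130 to 250 g. Its top is 152 mm above the counter. There is room to lay it down towards -y; flat, it is 45 mm high. Set on a narrow side (90 mm) it does not fit under the hatch.
- flat_pack: The same kind of box already lying flat in the case, under the fixed pane: 140 mm along the case's y, 90 mm wide, 45 mm high. Origin: centre of its underside. To be left alone.
- jar: Bystander on the counter: closed round biscuit jar, 84 mm across, 130 mm high. Origin: centre of its underside.
- tray: Bystander on the counter: open wooden tray with four buns, 150 x 130 x 45 mm. Origin: centre of its underside.
- cake_tin: Bystander on the counter: round metal tin with a lid, 114 mm across, 88 mm high with its knob. Origin: centre of its underside.
There are look-alikes about, which are no part of the job. What is shaped like the part that bears pack_center but yellow is not meant.

How it is judged:
By the outcome, as a careful person would: the job done as asked, in the order asked, and still so for the second after the job is handed in, with the robot touching nothing.
It also fails if it takes over 48 s, if anything falls off the work surface, if the arm or the gripper's body presses on something with over 40 N, if the wrist force passes 120 N, or if a joint passes its speed limit or range.

ROBOT

A 6-joint arm with a two-finger parallel gripper is mounted at the origin on the work surface. World frame = base frame: x ahead of the robot, y to its left, z up, the work surface at z = 0. Lengths are in m, angles in rad, forces in N, time in s.
With the tool pointing down it reaches from about 0.4 to 0.925 m from the base axis. Payload 12.5 kg.
Tool frame: the origin (TCP) lies at the very end of the fingers, on their centre line; the grasp point (between the pads) lies ctrl.tcp_to_grasp behind it (ctrl.tcp_to_grasp is the distance from the TCP to the grasp point, in m); z points along the fingers, y is the direction in which the jaws open and shut (so a half turn about z gives the same grasp; the last joint's range is limited). The gripper opens to 95 mm and grips with 3 to 60 N. Pads are 20 mm wide; open, the fingers measure 119 mm over their backs; the gripper's body (75 mm by 180 mm) begins 59 mm behind the grasp point.
Start: joints at [-1.324, 0.491, 1.559, -0, 1.092, -0.106], TCP at [0.216, -0.587, 0.215] pointing down, gripper open.
Joint ranges: [-3.1, 3.1], [-0.84, 2.19], [0.05, 2.79], [-1.13, 4.28], [0.06, 2.93], [-2.69, 2.69]. Speed limits (rad/s): [2.22, 2.22, 2.79, 3.14, 3.14, 3.14].

INTERFACE

Orientations are given as a rotation vector (axis times angle).
In Python, from workcell import telemetry, viewer, ctrl gives the robot as it stands.
- The arm moves only by the tool apply_moves, never from a script. Its argument "rows" is a list of rows, each an object of numbers: "x", "y", "z": the shift along the world's x, y, z in cm; "turn": the turn about the world's z in degrees; "gripper": the gripper command: -1 is fully open, 1 is shut, values between are in proportion. In form: [{"x": .., "y": .., "z": .., "turn": .., "gripper": ..}, ...]. A call has 1 to 20 rows; each row is the pose to reach, as a shift and turn from the pose measured when the call began; what a row does not reach only later rows make up. A row lasts 1/8 s, in which the tool goes at most 62.5 mm and 10.7 degrees, less where a joint would pass 70% of its speed; a pose out of reach is approached as far as the arm can. A call with a gripper value outside its range is refused whole. The fingers move at their own pace and stop on an object; the grip force is fixed at half the most. Time passes only in rows, so rows that repeat a pose let the fingers close. It gives the time, the measured TCP pose, the force and the opening at its end, in the units of the state.
- telemetry.get_obs(): the state, without advancing time (a new reading comes with each control period).
- viewer.snapshot(name): name is "side" or "top"; returns the picture (384x512x3 uint8, red, green, blue); there is no depth.
- viewer.calibration(name): a dict with "fx", "fy", "cx", "cy" (pixels), "R" (3x3) and "t" (3): a world point X has camera coordinates R X + t. Camera axes: x right, y down, z forward; pixel columns grow to the right and rows downward; lengths in m; the calibration is good to about 2 mm. A picture is of the moment at which its call begins. calibration takes no time and is no camera call.
- ctrl.job_done(): hands the job in, once; it reports no verdict.
The state is a dict: "time": time; "joint_pos": joint angles; "joint_velocities": joint speeds; "effort": joint torques, N m; "ee_pos": TCP position; "tcp_rot": TCP orientation; "contact_force": force on the tool from outside, world axes, zero at the start; "moment": the same for the moment, N m; "finger_gap": opening from 0.0 (shut) to 1.0 (fully open).
Only numpy, scipy, OpenCV 4.12 (cv2) and the standard library are available. Lean on these libraries where they do the work, as an engineer would, in place of code of your own. Each camera call takes 0.05 s, during which the arm holds its last target. There are 200 camera calls.

## Working session

There is one attempt and no reset: what is moved stays moved. The work goes in short steps, Python scripts to look and compute and a tool call to move; the robot and the scene stay as the last step left them, time stands still between calls to the robot, and variables do not carry over. Pictures are saved under pics/ and viewed, about 8 in all and at most 12, crops included, and the job is handed in when it is done.

Besides the shell and the picture viewer there is one more tool, called after "Emit:" as name([rows], argument=value, ...), one row to a line, values as JSON. apply_moves: Moves the arm, as the interface text tells. Its arguments: {"type":"object","properties":{"rows":{"type":"array","items":{"type":"object","properties":{"x":{"type":"number"},"y":{"type":"number"},"z":{"type":"number"},"turn":{"type":"number"},"gripper":{"type":"number"}}}}},"required":["rows"]}

```bash
mkdir -p pics; python3 - <<'E'
from workcell import telemetry, viewer, ctrl
import cv2, numpy as np
for n in ("top","side"):
    im=viewer.snapshot(n); cv2.imwrite(f"pics/{n}0.png",cv2.resize(im[:,:,::-1],(800,600),interpolation=cv2.INTER_CUBIC))
    c=viewer.calibration(n); print(n,c, -np.array(c["R"]).T@np.array(c["t"]))
print(telemetry.get_obs(), ctrl.tcp_to_grasp)
E
```

```text
top {'fx': 360.58207618840584, 'fy': 360.58207618840584, 'cx': 245.48789079062078, 'cy': 188.02589164329413, 'R': array([[ 0.01769008, -0.99973748, -0.01456117],
       [-0.99598076, -0.01634095, -0.08806418],
       [ 0.08780311,  0.01606051, -0.99600837]]), 't': array([-0.02104911,  0.57487345,  1.3299061 ])} [ 0.45616536 -0.03300857  1.37491686]
side {'fx': 453.8350379383856, 'fy': 453.8350379383856, 'cx': 259.2758181376942, 'cy': 197.75718767084172, 'R': array([[-0.99483439, -0.10129667,  0.00659701],
       [-0.07894571,  0.73119768, -0.67758212],
       [ 0.0638131 , -0.6746028 , -0.73541753]]), 't': array([0.57349961, 0.11010307, 1.73279639])} [0.4686542  1.1465358  1.34514934]
{'time': 0.1, 'joint_pos': array([-1.32359164e+00,  4.91479903e-01,  1.55940138e+00,  1.54107363e-06,
        1.09168807e+00, -1.05629782e-01]), 'joint_velocities': array([-0.00024356,  0.00012001, -0.00307823, -0.0005004 , -0.00031268,
        0.00148188]), 'effort': array([ 2.57364896e-03, -6.13621330e+01, -2.58606255e+01,  6.93639927e-02,
        4.70075500e-02, -4.77661013e-05]), 'ee_pos': array([ 0.21592491, -0.58628377,  0.21412779]), 'tcp_rot': array([-3.09187233e+00, -5.51188567e-01,  1.06334960e-04]), 'contact_force': array([-0.86552439, -0.07337928, -0.15993793]), 'moment': array([0.05029602, 0.00273286, 0.01714265]), 'finger_gap': 1.0010140195040542} 0.0188
```

View pics/top0.png

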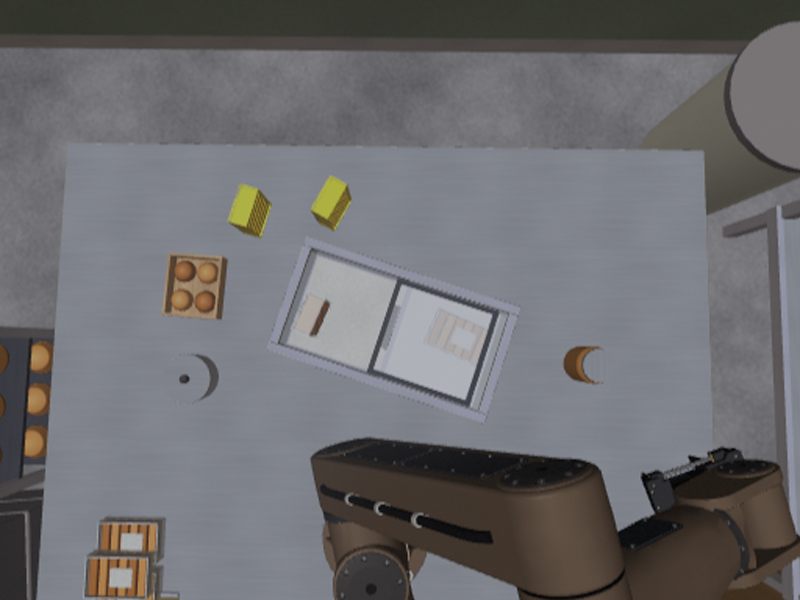

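View pics/side0.png

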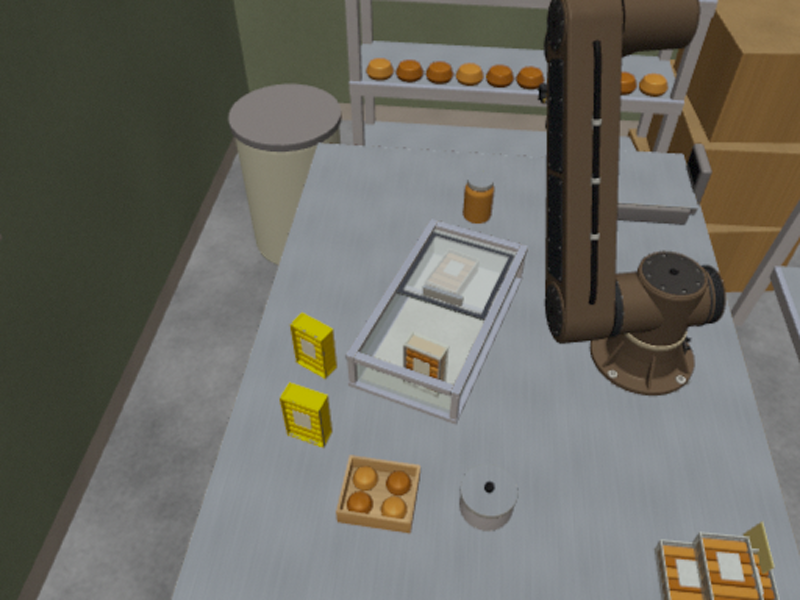

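The top view shows the case from about (268,348) to (520,305), with its open half to the left. The meant box stands in that half at about (312,315). The two yellow boxes at (250,210) and (331,203) are outside the case and are the look-alikes. The similar brown boxes at lower left, (120,560), are away from the case. The box inside the case is the only one that fits. I'll confirm it in an enlarged crop.

```bash
cat > h.py <<'E'
import numpy as np, cv2
from workcell import telemetry, viewer, ctrl
def px2w(n,u,v,z):
    c=viewer.calibration(n);R=np.array(c["R"]);t=np.array(c["t"])
    d=R.T@np.array([(u-c["cx"])/c["fx"],(v-c["cy"])/c["fy"],1]);o=-R.T@t
    return o+d*(z-o[2])/d[2]
def w2px(n,X):
    c=viewer.calibration(n);p=np.array(c["R"])@np.asarray(X,float)+c["t"]
    return np.array([c["fx"]*p[0]/p[2]+c["cx"],c["fy"]*p[1]/p[2]+c["cy"]])
def crop(n,u0,v0,w,h,s,f):
    im=viewer.snapshot(n)[v0:v0+h,u0:u0+w,::-1]
    cv2.imwrite(f"pics/{f}.png",cv2.resize(im,None,fx=s,fy=s,interpolation=cv2.INTER_CUBIC))
E
python3 -c "
from h import *
crop('top',165,145,175,130,4.5,'topc')
crop('side',215,135,130,135,4.4,'sidec')"
```

```text
(no output)
```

View pics/topc.png

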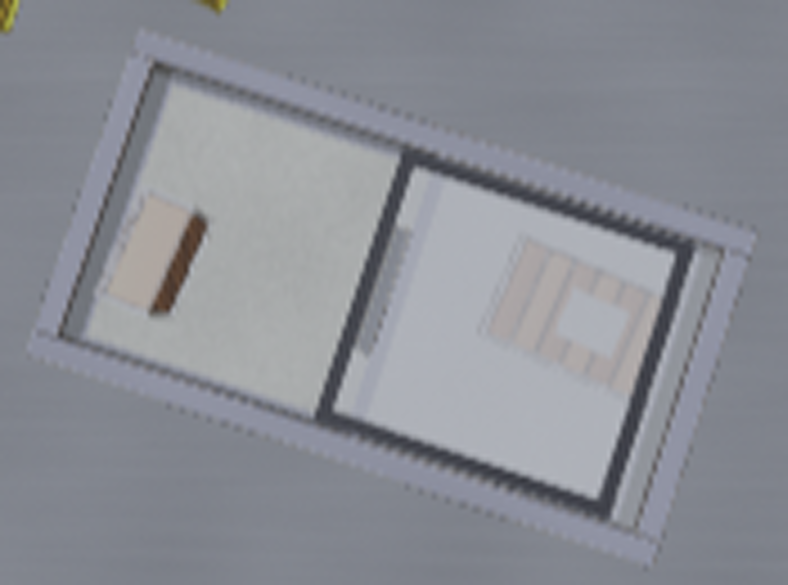

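View pics/sidec.png

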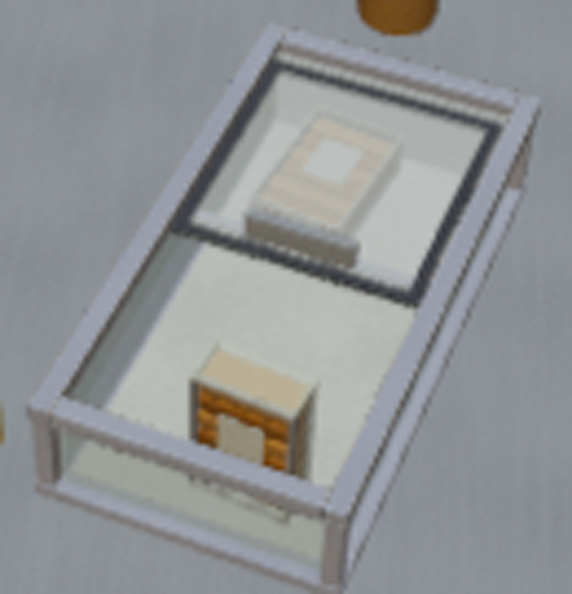

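The crops confirm it: the orange-brown, clear-topped box is at top-crop (150,250) and side-crop (255,420), near the +y end wall. The yellow boxes are outside the case. The hatch is fully right, with its handle edge-on at (385,290).

```bash
cat >> h.py <<'E'
def T(u,v,z): return px2w("top",165+u/4.5,145+v/4.5,z)
def S(u,v,z): return px2w("side",215+u/4.4,135+v/4.4,z)
E
python3 -c "
from h import *
np.set_printoptions(precision=4,suppress=True)
P=[T(*p,.115) for p in [(138,28),(758,232),(652,570),(28,355)]]
Q=[S(*p,.115) for p in [(30,408),(270,25),(540,98),(350,512)]]
for K in (P,Q):
  K=np.array(K); print(K); print([np.linalg.norm(K[i]-K[(i+1)%4]) for i in range(4)], K.mean(0))
  d=(K[0]-K[1]+K[3]-K[2]); print('yaw of case y', np.degrees(np.arctan2(d[1],d[0])))
print('box top'); B=np.array([T(*p,.152) for p in [(150,193),(193,210),(152,308),(105,290)]]);print(B,B.mean(0))
B=np.array([S(*p,.152) for p in [(217,347),(317,384),(297,418),(192,378)]]);print(B,B.mean(0))
print('hatch lead edge top',T(407,150,.11),T(322,418,.11))
"
```

```text
[[ 0.6954  0.1664  0.115 ]
 [ 0.5424 -0.32    0.115 ]
 [ 0.283  -0.2386  0.115 ]
 [ 0.4374  0.2441  0.115 ]]
[np.float64(0.509880141145335), np.float64(0.2718927286004532), np.float64(0.5068176174980075), np.float64(0.26941573114812417)] [ 0.4895 -0.037   0.115 ]
yaw of case y 72.40041551012973
[[ 0.6904  0.1728  0.115 ]
 [ 0.5373 -0.3115  0.115 ]
 [ 0.2841 -0.2361  0.115 ]
 [ 0.4342  0.2467  0.115 ]]
[np.float64(0.5079618556976476), np.float64(0.2642724456127433), np.float64(0.5055853842643939), np.float64(0.26660920845749836)] [ 0.4865 -0.032   0.115 ]
yaw of case y 72.59469392651657
box top
[[0.5618 0.1476 0.152 ]
 [0.5494 0.1146 0.152 ]
 [0.4749 0.1435 0.152 ]
 [0.4878 0.1795 0.152 ]] [0.5185 0.1463 0.152 ]
[[0.5471 0.1256 0.152 ]
 [0.4666 0.1549 0.152 ]
 [0.4798 0.1901 0.152 ]
 [0.5635 0.1592 0.152 ]] [0.5142 0.1575 0.152 ]
hatch lead edge top [ 0.6026 -0.0471  0.11  ] [0.393  0.0154 0.11  ]
```

Emit:
apply_moves([
  {"x":3,"y":1,"z":4,"turn":8,"gripper":0.2},
  {"x":7,"y":5,"z":8,"turn":16,"gripper":0.2},
  {"x":11,"y":10,"z":9,"turn":24,"gripper":0.2},
  {"x":15,"y":15,"z":9,"turn":32,"gripper":0.2},
  {"x":19,"y":20,"z":9,"turn":40,"gripper":0.2},
  {"x":22,"y":25,"z":9,"turn":48,"gripper":0.2},
  {"x":25,"y":31,"z":9,"turn":50,"gripper":0.2},
  {"x":28,"y":37,"z":9,"turn":50,"gripper":0.2},
  {"x":30,"y":43,"z":9,"turn":50,"gripper":0.2},
  {"x":31.5,"y":49,"z":9,"turn":50,"gripper":0.2},
  {"x":31.5,"y":55,"z":9,"turn":50,"gripper":0.2},
  {"x":31.5,"y":61,"z":9,"turn":50,"gripper":0.2},
  {"x":31.5,"y":67,"z":9,"turn":50,"gripper":0.2},
  {"x":31.5,"y":73,"z":9,"turn":50,"gripper":0.2},
  {"x":31.5,"y":78.5,"z":9,"turn":50,"gripper":0.2},
  {"x":31.5,"y":78.5,"z":9,"turn":50,"gripper":0.2},
  {"x":31.5,"y":78.5,"z":9,"turn":50,"gripper":0.2},
  {"x":31.5,"y":78.5,"z":9,"turn":50,"gripper":0.2},
  {"x":31.5,"y":78.5,"z":9,"turn":50,"gripper":0.2},
])

```text
time: 2.58
ee_pos: [0.5312, 0.1975, 0.3044]
tcp_rot: [-2.571, -1.804, 0.0]
contact_force: [-0.3, 1.0, 0.1]
finger_gap: 0.4
```

Emit:
apply_moves([
  {"z":-5,"gripper":0.2},
  {"z":-10,"gripper":0.2},
  {"z":-14,"gripper":0.2},
  {"z":-14,"gripper":0.2},
  {"z":-14,"gripper":0.2},
])

```text
$.rows[0]: bad value
```

```bash
python3 -c "
from h import *
crop('side',215,135,130,135,4.4,'s2')"
```

```text
(no output)
```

View pics/s2.png

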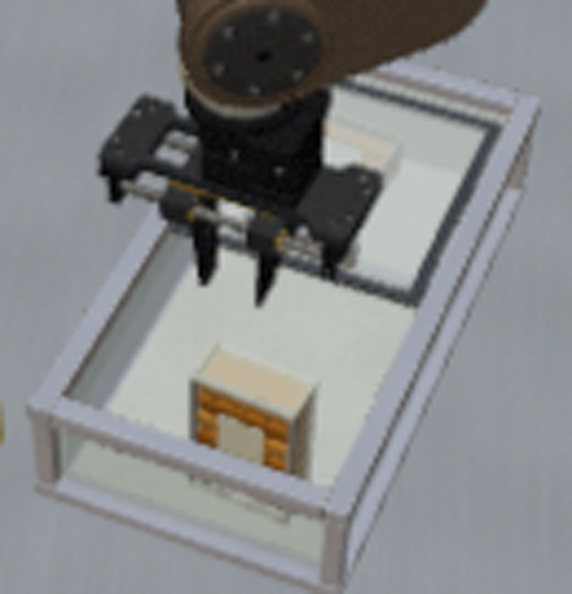

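The picture shows the fingers still high, with tips at (205,285) and (262,305) and the box undisturbed. The move was refused because every field is needed.

Emit:
apply_moves([
  {"x":0,"y":0,"z":-5,"turn":0,"gripper":0.2},
  {"x":0,"y":0,"z":-10,"turn":0,"gripper":0.2},
  {"x":0,"y":0,"z":-14,"turn":0,"gripper":0.2},
  {"x":0,"y":0,"z":-14,"turn":0,"gripper":0.2},
  {"x":0,"y":0,"z":-14,"turn":0,"gripper":0.2},
])

```text
time: 3.25
ee_pos: [0.532, 0.1976, 0.1659]
tcp_rot: [2.572, 1.804, 0.002]
contact_force: [-0.0, 0.8, -0.1]
finger_gap: 0.402
```

```bash
python3 -c "
from h import *
crop('side',215,135,130,135,4.4,'s3')"
```

```text
(no output)
```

View pics/s3.png

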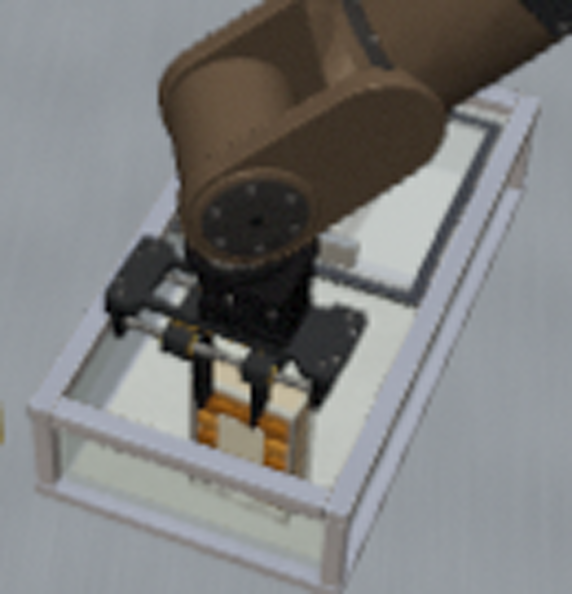

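Emit:
apply_moves([
  {"x":0,"y":0,"z":-2,"turn":0,"gripper":0.2},
  {"x":0,"y":0,"z":-3.8,"turn":0,"gripper":0.2},
  {"x":0,"y":0,"z":-3.8,"turn":0,"gripper":0.2},
  {"x":-0.15,"y":-0.48,"z":-3.8,"turn":0,"gripper":0.2},
  {"x":-0.3,"y":-0.95,"z":-3.8,"turn":0,"gripper":0.2},
  {"x":-0.45,"y":-1.43,"z":-3.8,"turn":0,"gripper":0.2},
  {"x":-0.6,"y":-1.9,"z":-3.8,"turn":0,"gripper":0.2},
  {"x":-0.75,"y":-2.38,"z":-3.8,"turn":0,"gripper":0.2},
  {"x":-0.9,"y":-2.86,"z":-3.8,"turn":0,"gripper":0.2},
  {"x":-1.05,"y":-3.34,"z":-3.8,"turn":0,"gripper":0.2},
  {"x":-1.05,"y":-3.34,"z":-3.8,"turn":0,"gripper":0.2},
])

```text
time: 4.68
ee_pos: [0.5215, 0.1639, 0.1283]
tcp_rot: [2.572, 1.804, 0.004]
contact_force: [0.2, -1.4, 0.4]
finger_gap: 0.4
```

```bash
python3 -c "
from h import *
crop('side',215,135,130,135,4.4,'s4')"
```

```text
(no output)
```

View pics/s4.png

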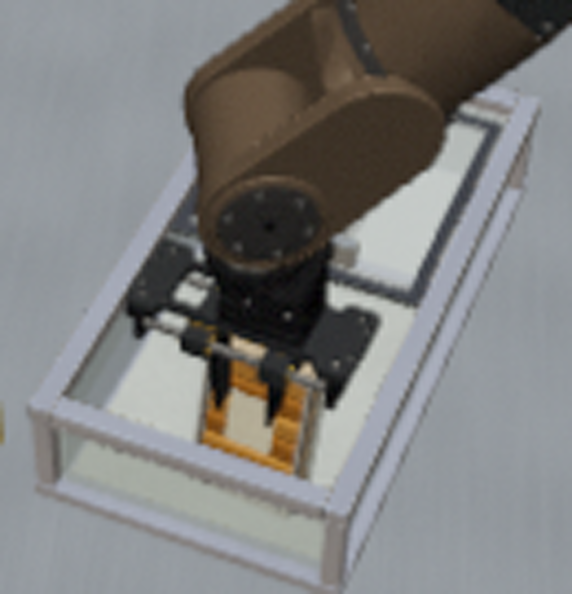

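The box is tilting about its base, with its face now visible down to (250,460) and the fingers on it. I'll continue the push.

Emit:
apply_moves([
  {"x":-0.12,"y":-0.38,"z":0,"turn":0,"gripper":0.2},
  {"x":-0.24,"y":-0.76,"z":0,"turn":0,"gripper":0.2},
  {"x":-0.36,"y":-1.14,"z":0,"turn":0,"gripper":0.2},
  {"x":-0.48,"y":-1.53,"z":0,"turn":0,"gripper":0.2},
  {"x":-0.6,"y":-1.9,"z":0,"turn":0,"gripper":0.2},
  {"x":-0.72,"y":-2.3,"z":0,"turn":0,"gripper":0.2},
  {"x":-0.84,"y":-2.67,"z":0,"turn":0,"gripper":0.2},
  {"x":-0.96,"y":-3.05,"z":0,"turn":0,"gripper":0.2},
  {"x":-0.96,"y":-3.05,"z":0,"turn":0,"gripper":0.2},
  {"x":-0.96,"y":-3.05,"z":0,"turn":0,"gripper":0.2},
  {"x":-0.96,"y":-3.05,"z":0,"turn":0,"gripper":0.2},
  {"x":-0.96,"y":-3.05,"z":0,"turn":0,"gripper":0.2},
])

```text
time: 6.22
ee_pos: [0.512, 0.1337, 0.1283]
tcp_rot: [2.571, 1.804, 0.004]
contact_force: [-0.6, 0.5, -1.2]
finger_gap: 0.401
```

```bash
python3 -c "
from h import *
crop('side',215,135,130,135,4.4,'s5')"
```

```text
(no output)
```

View pics/s5.png

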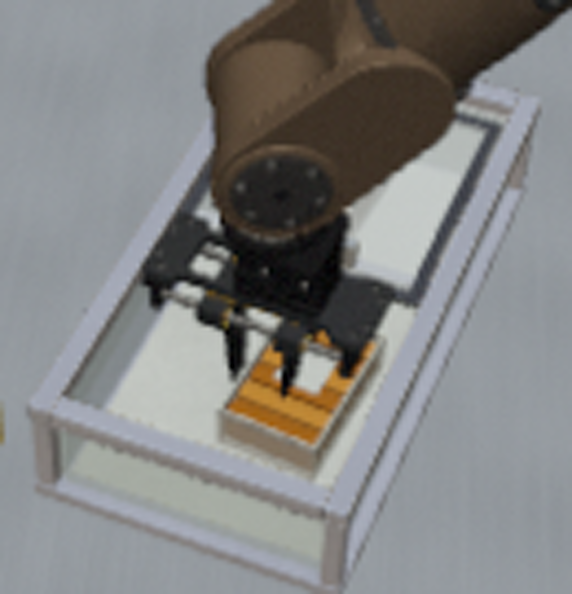

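The box lies flat, at about (300,400). Next I'll lift, go behind the handle (-y side) and look.

Emit:
apply_moves([
  {"x":0,"y":0,"z":5,"turn":0,"gripper":0.2},
  {"x":0,"y":0,"z":9,"turn":0,"gripper":0.2},
  {"x":-1,"y":-5,"z":9,"turn":2.4,"gripper":0.2},
  {"x":-2,"y":-11,"z":9,"turn":2.4,"gripper":0.2},
  {"x":-3,"y":-17,"z":9,"turn":2.4,"gripper":0.2},
  {"x":-4.2,"y":-22.5,"z":9,"turn":2.4,"gripper":0.2},
  {"x":-4.2,"y":-22.5,"z":9,"turn":2.4,"gripper":0.2},
  {"x":-4.2,"y":-22.5,"z":5,"turn":2.4,"gripper":0.2},
  {"x":-4.2,"y":-22.5,"z":2.7,"turn":2.4,"gripper":0.2},
  {"x":-4.2,"y":-22.5,"z":2.7,"turn":2.4,"gripper":0.2},
  {"x":-4.2,"y":-22.5,"z":2.7,"turn":2.4,"gripper":0.2},
])

```text
time: 7.65
ee_pos: [0.4705, -0.0908, 0.1561]
tcp_rot: [2.532, 1.858, 0.005]
contact_force: [-0.7, -0.0, 0.2]
finger_gap: 0.398
```

```bash
python3 -c "
from h import *
crop('side',215,135,130,135,4.4,'s6')
R=np.array([[.9537,-.3007],[.3007,.9537]])
for p in [(385,290),(400,230),(370,350)]: print(R@(T(*p,.124)[:2]-[.488,-.0345]))
"
```

```text
[0.00321711 0.00393947]
[0.05078382 0.00759327]
[-0.04405397  0.00030838]
```

View pics/s6.png

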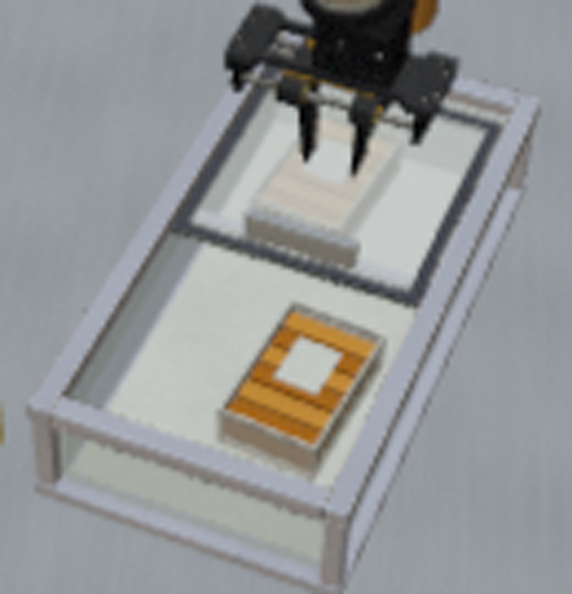

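The box lies flat at (300,390), well below hatch height. The fingers are at (330,165), behind the handle at (300,238). I'll lower and push smoothly.

Emit:
apply_moves([
  {"x":0,"y":0,"z":-2,"turn":0,"gripper":0.2},
  {"x":0,"y":0,"z":-3.3,"turn":0,"gripper":0.2},
  {"x":0,"y":0,"z":-3.3,"turn":0,"gripper":0.2},
  {"x":0.45,"y":1.43,"z":-3.3,"turn":0,"gripper":0.2},
  {"x":0.75,"y":2.38,"z":-3.3,"turn":0,"gripper":0.2},
  {"x":0.96,"y":3.05,"z":-3.3,"turn":0,"gripper":0.2},
  {"x":1.14,"y":3.62,"z":-3.3,"turn":0,"gripper":0.2},
  {"x":1.32,"y":4.2,"z":-3.3,"turn":0,"gripper":0.2},
  {"x":1.5,"y":4.77,"z":-3.3,"turn":0,"gripper":0.2},
  {"x":1.8,"y":5.72,"z":-3.3,"turn":0,"gripper":0.2},
  {"x":2.1,"y":6.68,"z":-3.3,"turn":0,"gripper":0.2},
  {"x":2.4,"y":7.63,"z":-3.3,"turn":0,"gripper":0.2},
  {"x":2.7,"y":8.58,"z":-3.3,"turn":0,"gripper":0.2},
  {"x":3.0,"y":9.54,"z":-3.3,"turn":0,"gripper":0.2},
  {"x":3.3,"y":10.5,"z":-3.3,"turn":0,"gripper":0.2},
  {"x":3.6,"y":11.44,"z":-3.3,"turn":0,"gripper":0.2},
  {"x":3.9,"y":12.4,"z":-3.3,"turn":0,"gripper":0.2},
  {"x":4.2,"y":13.35,"z":-3.3,"turn":0,"gripper":0.2},
])

```text
time: 9.95
ee_pos: [0.5128, 0.0432, 0.1232]
tcp_rot: [2.532, 1.857, 0.005]
contact_force: [0.2, -3.3, 0.4]
finger_gap: 0.4
```

Emit:
apply_moves([
  {"x":0.3,"y":0.95,"z":0,"turn":0,"gripper":0.2},
  {"x":0.6,"y":1.9,"z":0,"turn":0,"gripper":0.2},
  {"x":0.9,"y":2.86,"z":0,"turn":0,"gripper":0.2},
  {"x":1.2,"y":3.8,"z":0,"turn":0,"gripper":0.2},
  {"x":1.5,"y":4.77,"z":0,"turn":0,"gripper":0.2},
  {"x":1.8,"y":5.72,"z":0,"turn":0,"gripper":0.2},
  {"x":2.1,"y":6.68,"z":0,"turn":0,"gripper":0.2},
  {"x":2.4,"y":7.63,"z":0,"turn":0,"gripper":0.2},
  {"x":2.6,"y":8.3,"z":0,"turn":0,"gripper":0.2},
  {"x":2.7,"y":8.6,"z":0,"turn":0,"gripper":0.2},
  {"x":2.8,"y":8.9,"z":0,"turn":0,"gripper":0.2},
  {"x":2.9,"y":9.2,"z":0,"turn":0,"gripper":0.2},
  {"x":2.95,"y":9.4,"z":0,"turn":0,"gripper":0.2},
])

```text
time: 11.58
ee_pos: [0.5422, 0.1373, 0.1232]
tcp_rot: [2.532, 1.857, 0.005]
contact_force: [-0.3, -1.8, 0.4]
finger_gap: 0.397
```

```bash
python3 -c "
from h import *
o=telemetry.get_obs();R=np.array([[.9537,-.3007],[.3007,.9537]])
print(R@(o['ee_pos'][:2]-[.488,-.0345]), R@o['contact_force'][:2])
crop('side',215,135,130,135,4.4,'s7')"
```

```text
[7.15757947e-05 1.80120341e-01] [ 0.29273069 -1.81427186]
```

View pics/s7.png

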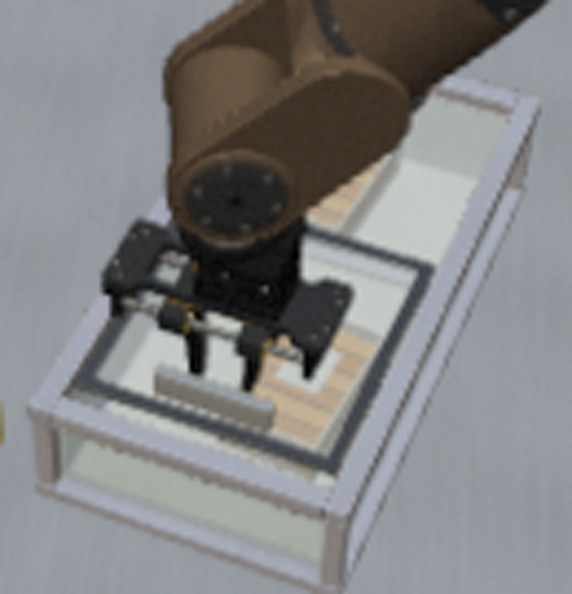

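The hatch is nearly closed. Its leading edge runs from (80,390) to (340,465), about 2 cm from the end bar. I'll finish slowly, watching the force.

Emit:
apply_moves([
  {"x":0.06,"y":0.19,"z":0,"turn":0,"gripper":0.2},
  {"x":0.12,"y":0.38,"z":0,"turn":0,"gripper":0.2},
  {"x":0.18,"y":0.57,"z":0,"turn":0,"gripper":0.2},
  {"x":0.24,"y":0.76,"z":0,"turn":0,"gripper":0.2},
  {"x":0.3,"y":0.95,"z":0,"turn":0,"gripper":0.2},
  {"x":0.36,"y":1.14,"z":0,"turn":0,"gripper":0.2},
  {"x":0.39,"y":1.24,"z":0,"turn":0,"gripper":0.2},
])

```text
time: 12.5
ee_pos: [0.5462, 0.15, 0.1232]
tcp_rot: [2.532, 1.858, 0.005]
contact_force: [-1.3, -2.0, 0.1]
finger_gap: 0.406
```

Emit:
apply_moves([
  {"x":0.03,"y":0.1,"z":0,"turn":0,"gripper":0.2},
  {"x":0.06,"y":0.19,"z":0,"turn":0,"gripper":0.2},
  {"x":0.09,"y":0.29,"z":0,"turn":0,"gripper":0.2},
])

```text
time: 12.88
ee_pos: [0.5472, 0.1529, 0.1232]
tcp_rot: [2.532, 1.858, 0.005]
contact_force: [-0.1, -2.2, 0.3]
finger_gap: 0.4
```

Emit:
apply_moves([
  {"x":0.03,"y":0.1,"z":0,"turn":0,"gripper":0.2},
  {"x":0.06,"y":0.19,"z":0,"turn":0,"gripper":0.2},
])

```text
time: 13.12
ee_pos: [0.5478, 0.1549, 0.1232]
tcp_rot: [2.532, 1.858, 0.005]
contact_force: [-0.4, -1.9, 0.6]
finger_gap: 0.402
```

Still only drag force, so I'll continue in small steps.

Emit:
apply_moves([
  {"x":0.03,"y":0.1,"z":0,"turn":0,"gripper":0.2},
  {"x":0.06,"y":0.19,"z":0,"turn":0,"gripper":0.2},
])

```text
time: 13.38
ee_pos: [0.5479, 0.1551, 0.1232]
tcp_rot: [2.53, 1.858, 0.0]
contact_force: [-2.9, -18.7, 5.3]
finger_gap: 0.402
```

Emit:
apply_moves([
  {"x":0.03,"y":0.1,"z":0,"turn":0,"gripper":0.2},
  {"x":0.06,"y":0.19,"z":0,"turn":0,"gripper":0.2},
])

```text
time: 13.62
ee_pos: [0.5478, 0.1551, 0.1232]
tcp_rot: [2.528, 1.858, -0.005]
contact_force: [-4.1, -21.2, 5.9]
finger_gap: 0.402
```

Emit:
apply_moves([
  {"x":0.03,"y":0.1,"z":0,"turn":0,"gripper":0.2},
])

```text
time: 13.75
ee_pos: [0.5478, 0.1549, 0.1233]
tcp_rot: [2.528, 1.857, -0.008]
contact_force: [-2.1, -7.5, 2.5]
finger_gap: 0.402
```

Emit:
apply_moves([
  {"x":0.03,"y":0.1,"z":0,"turn":0,"gripper":0.2},
])

```text
time: 13.88
ee_pos: [0.5478, 0.1549, 0.1233]
tcp_rot: [2.527, 1.856, -0.011]
contact_force: [-2.7, -8.6, 1.8]
finger_gap: 0.398
```

The hatch is against the stop: the force rose to about 20 N and motion ceased. I'll back off, lift clear and check.

Emit:
apply_moves([
  {"x":-0.15,"y":-0.5,"z":0,"turn":0,"gripper":0.2},
  {"x":-0.45,"y":-1.4,"z":0.2,"turn":0,"gripper":0.2},
  {"x":-0.6,"y":-1.9,"z":3,"turn":0,"gripper":0.2},
  {"x":-0.6,"y":-1.9,"z":8,"turn":0,"gripper":0.2},
  {"x":-0.6,"y":-1.9,"z":13,"turn":0,"gripper":0.2},
  {"x":-0.6,"y":-7,"z":16,"turn":0,"gripper":0.2},
  {"x":-0.6,"y":-13,"z":16,"turn":0,"gripper":0.2},
  {"x":-0.6,"y":-19,"z":16,"turn":0,"gripper":0.2},
  {"x":-0.6,"y":-25,"z":16,"turn":0,"gripper":0.2},
  {"x":-0.6,"y":-31,"z":16,"turn":0,"gripper":0.2},
  {"x":-0.6,"y":-37,"z":16,"turn":0,"gripper":0.2},
  {"x":-0.6,"y":-37,"z":16,"turn":0,"gripper":0.2},
  {"x":-0.6,"y":-37,"z":16,"turn":0,"gripper":0.2},
])

```text
time: 15.5
ee_pos: [0.5414, -0.2149, 0.2832]
tcp_rot: [2.528, 1.856, -0.01]
contact_force: [-0.2, -0.5, 0.1]
finger_gap: 0.401
```

```bash
python3 -c "
from h import *
crop('side',180,110,190,225,2.6,'s8')"
```

```text
(no output)
```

View pics/s8.png

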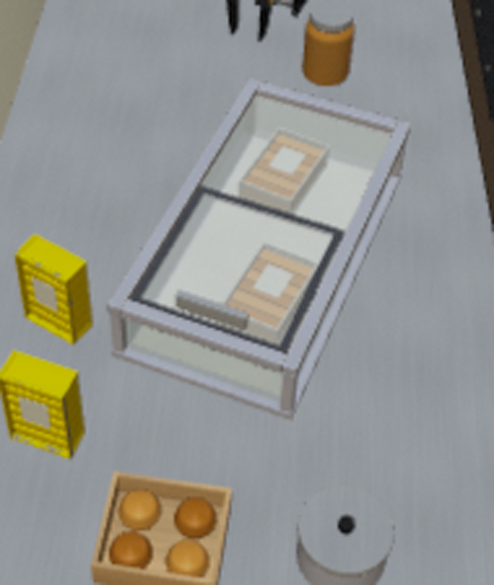

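The hatch is shut against the end bar, with its leading edge at (130,300)–(285,350). The box is flat beneath it, and the flat pack, jar, tray and tin are in place.

```bash
python3 -c "
from workcell import ctrl; print(ctrl.job_done())"
```

```text
the job is handed in; nothing more can be done
None
```

The job is done and handed in. The box now lies flat on a broad side on the case floor, and the hatch is fully closed against the end bar.

- **Tipping:** I tipped the box towards -y by pushing its upper part with the fingers, with the hatch still open. It dropped the last part freely. A picture showed it flat before I touched the hatch.
- **Closing:** I pushed the hatch by its handle at up to about 80 mm/s, slowing to about 8 mm/s for the last few millimetres. Drag was about 2–3 N. At the stop the force rose to about 21 N and motion ceased, so I backed off and lifted clear.
- **Last checks:** The final picture shows no gap at the end bar and the box flat under the glass. The flat pack, jar, tray, tin and yellow boxes look to be where they were; I checked this by eye, not by measuring. The robot was touching nothing, and the clock stood at about 15.5 s.
- **What did not go to plan:** One move call was refused for missing fields, and nothing moved. The two cameras disagreed by about 1 cm on the box's position, so I left clearance for it.

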